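Lock the practice-hand stand with its quick-release clamp

ROBOT

A 7-joint arm with a two-finger parallel gripper is mounted at the origin on the work surface. World frame = base frame: x ahead of the robot, y to its left, z up, the work surface at z = 0. Lengths are in m, angles in rad, forces in N, time in s.
With the tool pointing down it reaches from about 0.4 to 0.85 m from the base axis. Payload 4.4 kg.
Tool frame: the origin (TCP) lies midway between the tips of the shut fingers; the grasp point (between the pads) lies robot.tcp_to_grasp behind it (robot.tcp_to_grasp is the distance from the TCP to the grasp point, in m); z points along the fingers, y is the line along which they close (so a half turn about z gives the same grasp; the last joint's range is limited). The gripper opens to 94 mm and grips with 3 to 60 N. Pads are 16 mm wide; open, the fingers measure 119 mm over their backs; the gripper's body (75 mm by 177 mm) begins 78 mm behind the grasp point.
Start: joints at [1.066, 0.628, 0.038, 1.517, -0.027, 0.996, -0.02], TCP at [0.276, -0.588, 0.205] pointing down, gripper open.
Joint ranges: [-3.06, 3.06], [-0.37, 2.12], [-1.25, 1.32], [0.18, 2.47], [-1.1, 4.24], [0.23, 1.98], [-2.94, 2.94]. Speed limits (rad/s): [2.57, 2.57, 3.14, 3.14, 3.14, 3.14, 3.14].

INTERFACE

Orientations are given as [roll, pitch, yaw] about the fixed x, y, z axes, in that order (R = Rz(yaw) Ry(pitch) Rx(roll)).
In Python, from rig import robot, capture gives the robot as it stands. The module is installed in compiled form; this text tells all that it offers.
- The arm moves only by the tool apply_moves, never from a script. Its argument "commands" is a list of rows, each an object with "linear": the shift along the tool's x, y, z in mm, a list of three; "turn": the turn about the tool's z in rad; "jaw": the finger opening in mm, from 0 to 94. In form: [{"linear": [dx, dy, dz], "turn": turn, "jaw": jaw}, ...]. A call has 1 to 8 rows; each row shifts and turns the commanded pose from where the row before left it, along the tool's axes as they then stand; what a row does not reach is not made up. A row lasts 1/8 s, in which the tool goes at most 62.5 mm and 10.7 degrees, less where a joint would pass 70% of its speed; a pose out of reach is approached as far as the arm can. A call is refused whole if a number of a shift passes 62.5 or a number of a turn 0.188, either way. A call with a gripper value outside its range is refused whole. The fingers move at their own pace and stop on an object; "newtons" is the grip in N (left out, the last holds). Time passes only in rows, so rows that do not move let the fingers close. It gives the time, the measured TCP pose, the force, the opening and the grip force at its end, in the units of the state.
- robot.get_state(): the state, without advancing time (a new reading comes with each control period).
- capture(name): name is "scene" or "top"; returns a dict with "pixels" (384x512x3 uint8, red, green, blue), "z_map" (384x512 float32, m along the optical axis (not along the pixel's ray), 0 where there is no reading), "vertical_fov" (degrees; the focal length in pixels is half the picture's height over the tangent of half this angle, whatever the lens; pixels are square), "cx", "cy" (the principal point, pixels), "R" (3x3) and "t" (3): a world point X has camera coordinates R X + t. Camera axes: x right, y down, z forward; pixel columns grow to the right and rows downward; lengths in m; the calibration is good to about 2 mm. A picture is of the moment at which its call begins.
- robot.finish_job(): hands the job in; it is judged then, once.
The state is a dict: "clock": time; "joint_pos": joint angles; "qvel": joint speeds; "joint_torque": joint torques, N m; "position": TCP position; "tool_rot": TCP orientation; "ft_force": force on the tool from outside, world axes, zero at the start; "torque": the same for the moment, N m; "finger_gap": finger opening in m; "grasp_force": force on a finger pad.
Only numpy, scipy, OpenCV 4.12 (cv2) and the standard library are available. Lean on these libraries where they do the work, as an engineer would, in place of code of your own. Each camera call takes 0.05 s, during which the arm holds its last target. There are 200 camera calls.

TASK

The quick-release clamp of the practice-hand stand is loose. With the lever still open, tighten the wing nut on the other end of its skewer until it stops firmly, then swing the cam lever fully closed against its resistance so that it snaps home along the clamp. Leave the hand in its clamp and do not disturb the other things on the desk.

Things in the scene. Friction and masses are not known exactly. Their poses are not given: they have to be found in the camera images.
- stand: Heavy clamp stand, immovable, on a dark steel base plate (x +-135, y +-60 mm). Origin: on the desk under the skewer's middle. x along the two jaws, away from the robot at yaw 0 (yaw within 0.45 rad); y along the skewer, from nut to lever; z up. Fixed jaw (lever side): x -115 to +50, y 6 to 30, z 78 to 122 mm; the sliding jaw (nut side) is alike, its outer face at y = -30 to -36 mm.
- practice_hand: The clamped thing: practice hand on a black gooseneck, up to 220 mm above the desk, from x = +50 mm of the stand on; its 12 mm tongue stands loosely in the slot between the jaws. Leave it there. Origin: underside of its foot, 64 mm above the desk.
- nut_axis (a point): Aluminium wing nut at the -y end of the skewer, turning about the skewer (stand y): this point is on its axis amid the wings' width, 77 to 82 mm from the stand's origin along -y, 100 mm high; it creeps to +y by 4.8 mm per rad of tightening. Hub 30 mm in diameter. Steady drag, 6 to 10 N pushed at 45 mm from the axis; stays where left.
- wing_tip (a point): Outer end of the upper of two opposite wings, 59 mm from the axis; wings 10 mm thick, 20 mm wide along the axis, with a 14 mm round bead at the end. It starts leaning to stand -x (0.1 to 1 rad from upright); pushing it to stand +x tightens. At an unknown lean, 0.1 to 0.6 rad past upright, slack is gone and the nut stops dead: a push of 13 to 20 N at 45 mm is firm, more is no use.
- lever (a joint): Aluminium cam lever on the +y end of the skewer, swinging level about a vertical pin. 0 = open, pointing along stand +y; grows as it swings towards stand -x, to 1.57 = closed at its stop, along the fixed jaw. Starts at 0, stays where left. Nut loose: about 1 N. Nut tight: firm resistance from 0.4 on, up to 0.55 N m (3 to 6 N near the tip), over centre at 1.43, then it snaps and holds itself shut.
- lever_pivot (a point): Pivot of the lever, at its mid height: 52 mm from the stand's origin along +y, 100 mm above the desk.
- lever_tip (a point): Free end of the lever, 120 mm from the pivot. It is 12 mm thick and 22 mm high, the last 28 mm 30 mm high. Closed, 16 mm remain between arm and jaw.
- jaw (a joint): How far the springy sliding jaw is pressed on the practice hand's tongue (m): 0 while there is a gap; about 0.001 to 0.002 with the nut tight and the lever still open; about 0.008 once the lever is closed too (0.0055 or less if the nut was left loose).
- coffee_cup: Bystander: white paper cup with lid, 82 mm wide, 120 mm high, origin at its underside.
- pump_bottle: Bystander: clear bottle, 66 mm wide, 130 mm high, origin at its underside.
- polish_a: Bystander: small white square bottle with a steel cap, 28 mm wide, 87 mm high, origin at its underside.
- polish_b: Bystander: another bottle like polish_a.
- buffer_block: Bystander: grey buffing block 95 x 26 x 26 mm, lying, origin at the middle of its underside.
- file_board: Bystander: grey nail file 175 x 20 x 6 mm, lying, origin at the middle of its underside.

How it is judged:
On the way, in this order (a step that is already met when the one before it is completed fails the run):
1. nut tightened while the lever is still open: the jaw presses on the tongue (value of joint jaw above 0.0005 m and value of joint lever below 0.4 rad), for 0.2 s.
2. lever fully closed with the jaw clamping firmly (value of joint lever above 1.45 rad and value of joint jaw above 0.0063 m), for 0.2 s.
At the end, for the whole second after the job is handed in: The lever is fully closed (joint above 1.45 rad) and the jaw clamps the tongue firmly (joint jaw above 6.3 mm; a tight nut gives about 8 mm) (all of step 2); the robot touches nothing.
It fails at once if the practice hand or another thing on the desk is pushed away by more than 30 mm or tipped over (distance of any of coffee_cup, pump_bottle, polish_a, polish_b, buffer_block, file_board, practice_hand from where it was at the start of the episode above 0.03 m or angle between any of coffee_cup, pump_bottle, polish_a, polish_b, buffer_block, file_board, practice_hand's own z axis and vertical above 0.5 rad).
It also fails if it takes over 64 s, if anything falls off the work surface, if the arm or the gripper's body presses on something with over 40 N, if the wrist force passes 120 N, or if a joint passes its speed limit or range.

## Working session

There is one attempt and no reset: what is moved stays moved. The work goes in short steps, Python scripts to look and compute and a tool call to move; the robot and the scene stay as the last step left them, time stands still between calls to the robot, and variables do not carry over. Pictures are saved under pics/ and viewed, at most 10 in all, crops included, and the job is handed in when it is done.

Besides the shell and the picture viewer there is one more tool, called after ">>>" as name(argument=value, ...), one argument or row to a line, values as JSON. apply_moves: Moves the arm, as the interface text tells. Its arguments: {"type":"object","properties":{"commands":{"type":"array"},"newtons":{"type":"number"}},"required":["commands"]}

```bash
mkdir -p pics; cat > h.py <<'E'
import numpy as np, cv2
from rig import robot, capture
def cloud(c):
    z=c["z_map"]; H,W=z.shape; f=H/2/np.tan(np.radians(c["vertical_fov"])/2)
    u,v=np.meshgrid(np.arange(W),np.arange(H))
    P=np.stack([(u-c["cx"])*z/f,(v-c["cy"])*z/f,z],-1)
    X=(P-c["t"])@np.array(c["R"]); X[z==0]=np.nan
    return X
def save(c,n,s=1): cv2.imwrite(n,cv2.resize(c["pixels"][:,:,::-1],None,fx=s,fy=s))
E
python3 - <<'E'
from h import *
for n in("scene","top"):
    c=capture(n); save(c,f"pics/{n}0.png",1.5); np.savez(f"{n}0.npz",X=cloud(c),p=c["pixels"])
    print(n,c["vertical_fov"],c["t"],-np.array(c["R"]).T@c["t"])
s=robot.get_state(); print(s, robot.tcp_to_grasp)
E
```

```text
scene 55.9449231272676 [-0.22910038 -0.35995525  1.63164742] [ 1.20298178 -0.34655103  1.13007314]
top 51.28358037269496 [-0.0272688   0.58227897  1.41623915] [ 0.37093594 -0.00941282  1.48588144]
{'clock': 0.1, 'joint_pos': array([ 1.06618625,  0.62923085,  0.03845133,  1.51823699, -0.02700231,
        0.99626813, -0.01999301]), 'qvel': array([ 2.99050355e-04, -1.44466790e-03,  8.78448199e-04, -4.55563576e-03,
        2.19803198e-04,  2.06422564e-05,  1.16799202e-03]), 'joint_torque': array([ 2.64315306e-03, -5.50795341e+01,  1.14736732e+00, -1.87118000e+01,
       -5.20910590e-02,  1.91780913e-02,  4.85051009e-05]), 'position': array([ 0.27594338, -0.5878883 ,  0.20467086]), 'tool_rot': array([-3.13996747e+00,  1.59837344e-05,  4.38811200e-01]), 'ft_force': array([0.27889028, 0.1905654 , 0.27192393]), 'torque': array([0.00372289, 0.04129316, 0.00697442]), 'grasp_force': 0.0, 'finger_gap': 0.09419719779546497} 0.0188
```

View pics/scene0.png

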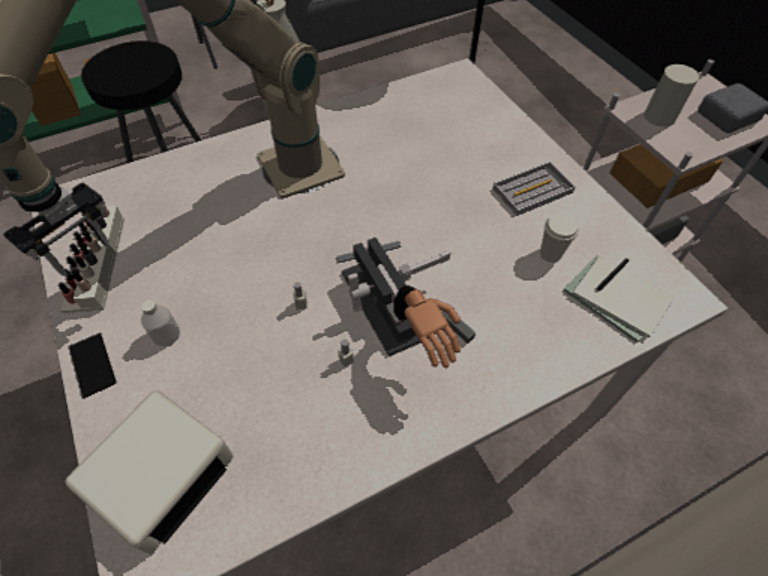

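View pics/top0.png

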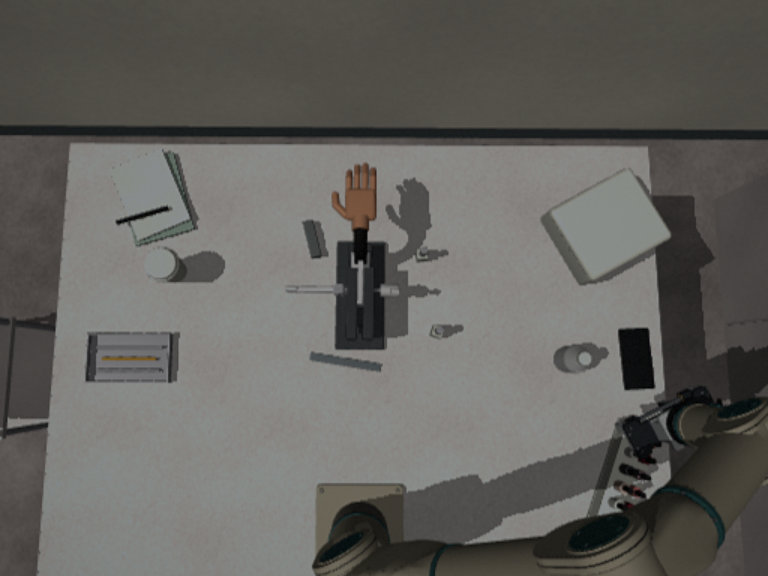

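The top view shows the stand centred near (361,290), with the lever out to the left (tip at 286,289), the nut at (390,291), the polish bottles at (422,255) and (438,330), and the file at (345,361). Next I measure these from the depth.

```bash
python3 - <<'E'
from h import *
d=np.load("top0.npz");X=d["X"];p=d["p"]
def roi(x0,y0,x1,y1): return X[int(y0/1.5):int(y1/1.5),int(x0/1.5):int(x1/1.5)].reshape(-1,3)
lev=roi(283,280,334,300); lev=lev[(lev[:,2]>.09)&(lev[:,2]<.13)]
print("lever",lev.min(0),lev.max(0),np.polyfit(lev[:,1],lev[:,0],1),len(lev))
j=roi(340,250,384,345); j=j[(j[:,2]>.112)&(j[:,2]<.13)]
r=cv2.minAreaRect((j[:,:2]*1000).astype(np.float32)); print("jaws",r,j[:,:2].min(0),j[:,:2].max(0))
b=roi(325,235,395,355); b=b[(b[:,2]>.003)&(b[:,2]<.04)]
print("base",cv2.minAreaRect((b[:,:2]*1000).astype(np.float32)), np.median(b[:,2]))
n=roi(380,275,405,305); n=n[n[:,2]>.06]
print("nut");print(np.round(n[np.argsort(n[:,1])]*1000).astype(int).tolist())
for nm,q in dict(pa=(410,243,432,263),pb=(428,322,448,340),buf=(300,218,328,260),file=(308,350,384,373)).items():
    a=roi(*q);a=a[a[:,2]>.004];print(nm,a.min(0),a.max(0))
d=np.load("scene0.npz");S=d["X"].reshape(-1,3)
m=(S[:,2]>.06)&(S[:,2]<.2)&(S[:,1]<-.02)&(S[:,1]>-.13)&(S[:,0]>.35)&(S[:,0]<.6)
print("scene nut");print(np.round(S[m]*1000).astype(int).tolist()[::4])
E
```

```text
lever [0.55163244 0.0658762  0.09072991] [0.56567821 0.17300442 0.12078842] [0.02057602 0.55444205] 135
jaws ((538.6516723632812, -1.5223007202148438), (100.28057861328125, 191.25267028808594), 89.76634216308594) [ 0.44296102 -0.05172628] [0.63422982 0.04857627]
base ((561.1963500976562, 4.363624572753906), (297.91546630859375, 173.7017059326172), 0.34033623337745667) 0.013882336194211708
nut
[[569, -87, 106], [561, -87, 112], [565, -86, 114], [544, -86, 114], [545, -84, 154], [552, -84, 157], [542, -84, 158], [548, -84, 161], [542, -84, 97], [545, -83, 107], [565, -83, 114], [568, -83, 116], [561, -83, 116], [542, -81, 154], [552, -81, 156], [545, -80, 159], [548, -80, 160], [542, -80, 99], [545, -80, 107], [568, -80, 113], [565, -80, 113], [561, -79, 116], [552, -77, 157], [542, -77, 156], [548, -77, 157], [545, -77, 158], [541, -76, 103], [565, -76, 111], [561, -76, 112], [568, -76, 113], [544, -76, 113], [546, -74, 153], [552, -74, 157], [548, -74, 158], [541, -74, 159], [542, -73, 100], [569, -73, 110], [544, -73, 111], [561, -72, 117], [564, -72, 119], [552, -71, 157], [545, -7
[... 2756 characters left out ...]
], [556, -72, 113], [562, -60, 112], [561, -45, 101], [576, -33, 114], [589, -24, 124], [556, -87, 117], [560, -74, 113], [566, -62, 114], [545, -29, 64], [581, -32, 114], [592, -22, 121], [559, -82, 111], [564, -69, 109], [569, -56, 107], [567, -33, 90], [592, -30, 120], [551, -90, 101], [565, -81, 112], [569, -67, 109], [571, -54, 103], [575, -33, 94], [598, -29, 122], [559, -89, 104], [569, -75, 108], [570, -61, 99], [592, -33, 110], [566, -85, 105], [571, -72, 102], [585, -33, 94], [569, -87, 104], [586, -34, 91], [570, -88, 100], [572, -27, 61], [561, -88, 82], [564, -74, 76], [562, -85, 75], [564, -70, 66], [566, -83, 72], [586, -30, 63], [567, -83, 67], [600, -22, 69], [599, -25, 64]]
```

>>> apply_moves(
  commands=[
    {"linear": [0,0,-10],"turn": 0.146,"jaw": 0},
    {"linear": [0,0,-10],"turn": 0.146,"jaw": 0},
    {"linear": [0,0,-10],"turn": 0.146,"jaw": 0},
    {"linear": [20,-50,0],"turn": 0,"jaw": 0},
    {"linear": [20,-50,0],"turn": 0,"jaw": 0},
    {"linear": [20,-50,0],"turn": 0,"jaw": 0},
    {"linear": [20,-50,0],"turn": 0,"jaw": 0},
    {"linear": [20,-50,0],"turn": 0,"jaw": 0},
  ],
)

```text
clock: 1.1
position: [0.3764, -0.3365, 0.2353]
tool_rot: [-3.141, 0.0, 0.001]
ft_force: [1.4, -0.3, -0.5]
finger_gap: 0.0178
grasp_force: 0.0
```

>>> apply_moves(
  commands=[
    {"linear": [26,-51,0],"turn": 0,"jaw": 0},
    {"linear": [26,-51,0],"turn": 0,"jaw": 0},
    {"linear": [26,-51,0],"turn": 0,"jaw": 0},
    {"linear": [26,-52,0],"turn": 0,"jaw": 0},
    {"linear": [26,-52,0],"turn": 0,"jaw": 0},
    {"linear": [0,0,35],"turn": 0,"jaw": 0},
    {"linear": [0,0,35],"turn": 0,"jaw": 0},
    {"linear": [0,0,28],"turn": 0,"jaw": 0},
  ],
)

```text
clock: 2.1
position: [0.5052, -0.0809, 0.136]
tool_rot: [-3.141, 0.001, 0.001]
ft_force: [0.0, -0.5, 0.5]
finger_gap: 0.0005
grasp_force: 0.0
```

```bash
python3 - <<'E'
from h import *
c=capture("scene"); p=c["pixels"][120:260,200:340]; cv2.imwrite("pics/s1.png",cv2.resize(p[:,:,::-1],None,fx=4,fy=4))
print(robot.get_state()["position"],robot.get_state()["joint_pos"])
E
```

```text
[ 0.50290849 -0.0806443   0.13314606] [ 0.05395116  0.53687248  0.07273401  1.97505644 -0.06223039  0.63870685
 -1.4027773 ]
```

View pics/s1.png

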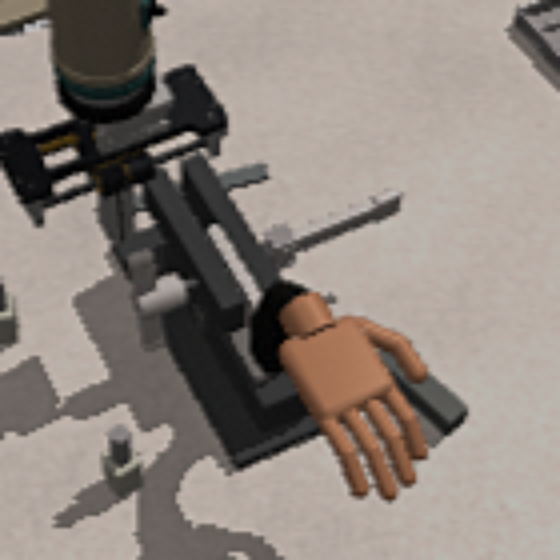

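The crop shows the closed fingers (115,225) on the -x side of the upper wing (140,260), with nothing in the way. I start pushing.

>>> apply_moves(
  commands=[
    {"linear": [10,0,-6],"turn": 0,"jaw": 0},
    {"linear": [10,0,0],"turn": 0,"jaw": 0},
    {"linear": [5,0,0],"turn": 0,"jaw": 0},
    {"linear": [5,0,0],"turn": 0,"jaw": 0},
    {"linear": [5,0,0],"turn": 0,"jaw": 0},
  ],
)

```text
clock: 2.78
position: [0.5353, -0.0813, 0.1435]
tool_rot: [-3.141, 0.011, 0.0]
ft_force: [-11.7, 0.5, 7.5]
finger_gap: 0.0006
grasp_force: 5.5
```

>>> apply_moves(
  commands=[
    {"linear": [3,0,0],"turn": 0,"jaw": 0},
    {"linear": [3,0,0],"turn": 0,"jaw": 0},
    {"linear": [3,0,0],"turn": 0,"jaw": 0},
  ],
)

```text
clock: 3.15
position: [0.5454, -0.0807, 0.1437]
tool_rot: [-3.14, 0.009, 0.001]
ft_force: [-9.9, 0.7, 7.0]
finger_gap: 0.0006
grasp_force: 4.7
```

>>> apply_moves(
  commands=[
    {"linear": [3,0,0.5],"turn": 0,"jaw": 0},
    {"linear": [3,0,0.5],"turn": 0,"jaw": 0},
  ],
)

```text
clock: 3.4
position: [0.5518, -0.0806, 0.1427]
tool_rot: [-3.14, 0.008, 0.001]
ft_force: [-8.3, 0.9, 6.4]
finger_gap: 0.0003
grasp_force: 4.4
```

>>> apply_moves(
  commands=[
    {"linear": [3,0,0.5],"turn": 0,"jaw": 0},
    {"linear": [3,0,0.5],"turn": 0,"jaw": 0},
  ],
)

```text
clock: 3.65
position: [0.5573, -0.0802, 0.1416]
tool_rot: [-3.14, 0.009, 0.001]
ft_force: [-9.7, 2.2, 6.1]
finger_gap: 0.0001
grasp_force: 5.4
```

>>> apply_moves(
  commands=[
    {"linear": [2,0,0.5],"turn": 0,"jaw": 0},
    {"linear": [2,0,0.5],"turn": 0,"jaw": 0},
  ],
)

```text
clock: 3.9
position: [0.5609, -0.0799, 0.1404]
tool_rot: [-3.139, 0.01, 0.001]
ft_force: [-9.9, 2.5, 6.3]
finger_gap: 0.0004
grasp_force: 5.9
```

>>> apply_moves(
  commands=[
    {"linear": [2,0,0.5],"turn": 0,"jaw": 0},
    {"linear": [2,0,0.5],"turn": 0,"jaw": 0},
  ],
)

```text
clock: 4.15
position: [0.5643, -0.0796, 0.1392]
tool_rot: [-3.139, 0.011, 0.001]
ft_force: [-12.0, 3.1, 7.0]
finger_gap: 0.0005
grasp_force: 6.9
```

>>> apply_moves(
  commands=[
    {"linear": [2,0,0.5],"turn": 0,"jaw": 0},
    {"linear": [2,0,0.5],"turn": 0,"jaw": 0},
  ],
)

```text
clock: 4.4
position: [0.5651, -0.0798, 0.1383]
tool_rot: [-3.139, 0.018, 0.001]
ft_force: [-18.9, 3.4, 16.9]
finger_gap: 0.0004
grasp_force: 12.3
```

The nut has stopped dead at a firm push. I back off and go over to the lever.

>>> apply_moves(
  commands=[
    {"linear": [-12,0,0],"turn": 0,"jaw": 0},
    {"linear": [-12,0,0],"turn": 0,"jaw": 0},
    {"linear": [0,0,-50],"turn": 0,"jaw": 0},
    {"linear": [0,0,-50],"turn": 0,"jaw": 0},
    {"linear": [0,-58,0],"turn": 0,"jaw": 0},
    {"linear": [0,-58,0],"turn": 0,"jaw": 0},
    {"linear": [0,-58,0],"turn": 0,"jaw": 0},
    {"linear": [0,-58,0],"turn": 0,"jaw": 0},
  ],
)

```text
clock: 5.4
position: [0.5501, 0.1526, 0.2392]
tool_rot: [-3.141, -0.002, 0.0]
ft_force: [-0.3, -1.1, 0.5]
finger_gap: 0.0008
grasp_force: 0.0
```

```bash
python3 - <<'E'
from h import *
s=robot.get_state(); print(s["position"],s["ft_force"],s["joint_pos"])
c=capture("scene"); p=c["pixels"][120:260,200:340]; cv2.imwrite("pics/s2.png",cv2.resize(p[:,:,::-1],None,fx=4,fy=4))
S=cloud(c).reshape(-1,3)
m=(S[:,2]>.125)&(S[:,2]<.18)&(S[:,1]<-.05)&(S[:,1]>-.11)&(S[:,0]>.45)&(S[:,0]<.62)
print(np.round(S[m]*1000).astype(int).tolist())
m=(S[:,2]>.112)&(S[:,2]<.119)&(S[:,1]>.12)&(S[:,1]<.2)&(S[:,0]>.5)&(S[:,0]<.6)
print(np.round(S[m]*1000).astype(int).tolist())
E
```

```text
[0.55010185 0.15258475 0.23915193] [-0.25296874 -1.0697242   0.46334545] [-0.36254968  0.4759057   0.06424253  1.70557016 -0.03575723  0.95888494
 -1.85543541]
[[577, -70, 151], [578, -67, 151], [574, -80, 147], [577, -78, 150], [580, -75, 152], [581, -72, 151], [582, -69, 151], [579, -86, 153], [579, -82, 150], [582, -80, 151], [583, -77, 151], [584, -74, 151], [585, -71, 150], [585, -67, 147], [572, -87, 137], [582, -87, 150], [582, -84, 149], [587, -82, 154], [585, -78, 149], [586, -75, 147], [586, -71, 146], [587, -68, 146], [572, -87, 132], [581, -87, 144], [585, -85, 148], [587, -83, 149], [587, -79, 147], [588, -76, 145], [572, -87, 126], [579, -86, 135], [590, -88, 150], [586, -82, 141]]
[[554, 163, 113], [557, 165, 116], [553, 151, 115], [554, 155, 113], [558, 156, 116], [558, 160, 114], [560, 163, 115], [555, 146, 114], [558, 148, 115], [559, 151, 115], [560, 156, 113], [561, 159, 113], [555, 138, 113], [557, 141, 113], [563, 149, 115], [560, 127, 112], [562, 129, 113], [564, 132, 114], [562, 121, 112]]
```

View pics/s2.png

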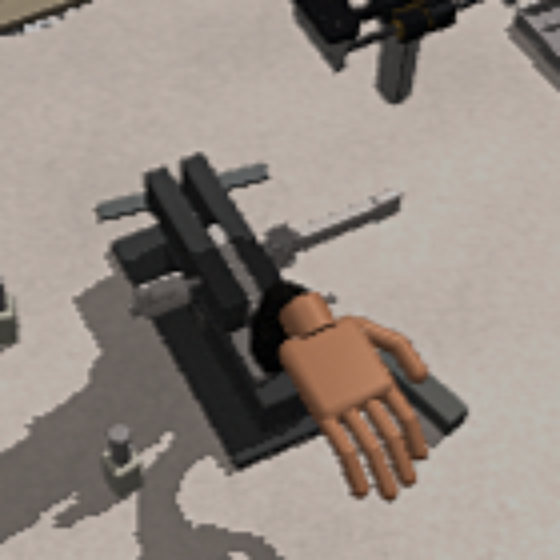

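The crop shows the wing now leaning past upright (160,295) and the lever still open (340,225). The gripper is over the lever's tip. I go down on its +x side.

>>> apply_moves(
  commands=[
    {"linear": [45,0,0],"turn": 0,"jaw": 0},
    {"linear": [0,0,50],"turn": 0,"jaw": 0},
    {"linear": [0,0,50],"turn": 0,"jaw": 0},
    {"linear": [0,0,48],"turn": 0,"jaw": 0},
    {"linear": [-8,0,0],"turn": 0,"jaw": 0},
    {"linear": [-8,0,0],"turn": 0,"jaw": 0},
  ],
)

```text
clock: 6.2
position: [0.5793, 0.151, 0.0921]
tool_rot: [-3.141, -0.003, 0.001]
ft_force: [0.8, -0.4, 1.4]
finger_gap: 0.0
grasp_force: 0.0
```

```bash
python3 - <<'E'
import numpy as np
P=np.array([.556,.052]);r=.1;d=.014
dt=.15
f=lambda t:P+r*np.array([-np.sin(t),np.cos(t)])+d*np.array([np.cos(t),np.sin(t)])
for t in np.arange(0,1.66,.15): print(round(t,2),f(t).round(4))
v=f(dt)-f(0);print("tool step x,y at yaw before",v*[1000,-1000])
E
```

```text
0.0 [0.57  0.152]
0.15 [0.5549 0.153 ]
0.3 [0.5398 0.1517]
0.45 [0.5251 0.1481]
0.6 [0.5111 0.1424]
0.75 [0.4981 0.1347]
0.9 [0.4864 0.1251]
1.05 [0.4762 0.1139]
1.2 [0.4679 0.1013]
1.35 [0.4615 0.0876]
1.5 [0.4572 0.073 ]
1.65 [0.4552 0.058 ]
tool step x,y at yaw before [-15.10101816  -0.96924165]
```

>>> apply_moves(
  commands=[
    {"linear": [-9,0,0],"turn": 0,"jaw": 0},
    {"linear": [-10,-0.9,0],"turn": -0.1,"jaw": 0},
    {"linear": [-10,-0.9,0],"turn": -0.1,"jaw": 0},
    {"linear": [-10,-0.9,0],"turn": -0.1,"jaw": 0},
    {"linear": [-10,-0.9,0],"turn": -0.1,"jaw": 0},
  ],
)

```text
clock: 6.82
position: [0.5318, 0.1493, 0.093]
tool_rot: [3.141, -0.007, 0.404]
ft_force: [2.8, 0.4, -1.2]
finger_gap: 0.0005
grasp_force: 1.2
```

>>> apply_moves(
  commands=[
    {"linear": [-10,-0.9,0],"turn": -0.1,"jaw": 0},
    {"linear": [-10,-0.9,0],"turn": -0.1,"jaw": 0},
    {"linear": [-10,-0.9,0],"turn": -0.1,"jaw": 0},
    {"linear": [-10,-0.9,0],"turn": -0.1,"jaw": 0},
  ],
)

```text
clock: 7.32
position: [0.4969, 0.1329, 0.093]
tool_rot: [3.138, -0.009, 0.805]
ft_force: [3.7, 3.3, -2.2]
finger_gap: 0.0006
grasp_force: 2.2
```

>>> apply_moves(
  commands=[
    {"linear": [-10,-0.9,0],"turn": -0.1,"jaw": 0},
    {"linear": [-10,-0.9,0],"turn": -0.1,"jaw": 0},
    {"linear": [-10,-0.9,0],"turn": -0.1,"jaw": 0},
    {"linear": [-10,-0.9,0],"turn": -0.1,"jaw": 0},
  ],
)

```text
clock: 7.82
position: [0.4699, 0.1025, 0.0928]
tool_rot: [3.137, -0.005, 1.206]
ft_force: [1.1, 2.9, 2.7]
finger_gap: 0.0005
grasp_force: 1.6
```

>>> apply_moves(
  commands=[
    {"linear": [-10,-0.9,0],"turn": -0.1,"jaw": 0},
    {"linear": [-10,-0.9,0],"turn": -0.1,"jaw": 0},
    {"linear": [-10,-0.9,0],"turn": -0.1,"jaw": 0},
    {"linear": [-5,0,0],"turn": -0.06,"jaw": 0},
  ],
)

```text
clock: 8.32
position: [0.4575, 0.0684, 0.0922]
tool_rot: [3.138, -0.002, 1.563]
ft_force: [-3.0, 8.8, 0.1]
finger_gap: 0.0003
grasp_force: 5.0
```

>>> apply_moves(
  commands=[
    {"linear": [-3,0,0],"turn": 0,"jaw": 0},
    {"linear": [-2,0,0],"turn": 0,"jaw": 0},
  ],
)

```text
clock: 8.57
position: [0.4576, 0.0684, 0.0923]
tool_rot: [3.137, -0.008, 1.564]
ft_force: [-3.7, 15.8, -0.8]
finger_gap: 0.0003
grasp_force: 8.0
```

The push is rising with no movement, so the lever is at its stop. I retreat and check.

>>> apply_moves(
  commands=[
    {"linear": [20,0,0],"turn": 0,"jaw": 0},
    {"linear": [30,0,0],"turn": 0,"jaw": 0},
    {"linear": [10,0,-50],"turn": 0,"jaw": 0},
    {"linear": [30,0,-50],"turn": 0,"jaw": 0},
    {"linear": [50,0,0],"turn": 0,"jaw": 0},
    {"linear": [50,0,0],"turn": 0,"jaw": 0},
    {"linear": [0,0,0],"turn": 0,"jaw": 0},
  ],
)

```text
clock: 9.45
position: [0.4586, 0.2573, 0.1927]
tool_rot: [3.137, -0.004, 1.567]
ft_force: [-0.8, -0.5, 0.1]
finger_gap: 0.0005
grasp_force: 0.0
```

```bash
python3 - <<'E'
from h import *
s=robot.get_state(); print(s["position"],s["ft_force"])
c=capture("top"); X=cloud(c).reshape(-1,3)
p=c["pixels"][130:270,170:310]; cv2.imwrite("pics/t3.png",cv2.resize(p[:,:,::-1],None,fx=4,fy=4))
m=(X[:,2]>.1)&(X[:,2]<.125)&(X[:,1]>.038)&(X[:,1]<.085)&(X[:,0]>.42)&(X[:,0]<.54)
L=X[m];print(len(L),L.min(0),L.max(0),"slope dy/dx",np.polyfit(L[:,0],L[:,1],1))
E
```

```text
[0.45861658 0.25725005 0.19271095] [-0.78858084 -0.47744783  0.09892377]
102 [0.44002945 0.04831544 0.10025449] [0.53986804 0.05892835 0.12386993] slope dy/dx [-0.01447847  0.06130378]
```

View pics/t3.png

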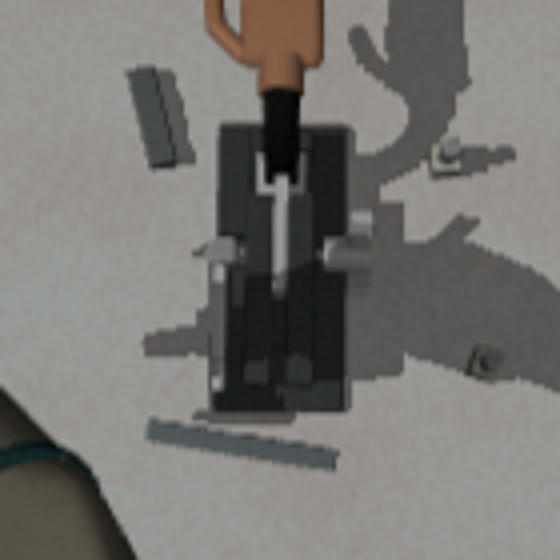

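The top crop shows the lever lying parallel to the jaw (218,320), the hand still in its clamp and the other things in place. The robot is clear, so I hand in.

```bash
python3 -c "
from rig import robot
print(robot.finish_job())"
```

```text
the job is handed in; nothing more can be done
None
```

I tightened the wing nut until it stopped firmly, swung the cam lever to its stop along the jaw, and handed the job in at about 9.5 s; the last picture shows the hand still clamped and nothing else moved, though I could not read the jaw value and got no verdict back.

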